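# Fetch the clock insert from behind the bottles and snap it into the cast disc

### The job

The clock insert is hemmed in at the back of the plywood caddy: first stand the spray can, the sealer bottle and the pigment bottle, all three, upright on the grey tray. Then take the clock insert out, set it dial up in the hole of the cast-stone disc without dropping it, and press it down until it snaps fully home with its bezel flat on the stone. Finally put each of the three containers back upright on the very spot in the caddy where it stood, and leave the wax tin and the sanding block in there undisturbed.

Things in the scene. Friction and masses are not known exactly. Their poses are not given: they have to be found in the camera images.
- clock_insert: Round clock, white dial in a brass bezel, 40 g, stands dial up. Origin: centre of underside, z up; height 33 mm. Bezel: 54 mm across, z 23 to 33, grip it here; flat top. Black barrel below: 27 mm across at z 0, widening to 42 at z 13 to 15, then a 37 mm groove. At the start a container stands close on its left, right and front (gaps 4 to 22 mm). Dial may face any way round.
- stone_disc: Grey cast-stone disc, 130 mm across, on a 160 mm cork mat, fixed. Origin: under the hole, mat underside; stone top at z 45. Through hole 45.6 mm; 3 brass spring clips reach 4 mm in, 3 mm below the top. The insert first rests on them, bezel about 11 mm proud; pressing its middle straight down (about 5 to 12 N) snaps it home: its origin at z 22, bezel top at z 55.
- tray: Flat grey plastic work tray, empty, fixed: 150 mm (its x) by 236 mm (its y), rim 14 mm high and 4 mm thick, floor 4 mm thick. Origin: centre of its underside; floor at z = 4 mm. This is the side area; the three containers fit on it in a row along its y, 70 mm apart.
- caddy: Low plywood bench caddy, fixed: 200 mm (its x) by 222 mm (its y), walls 8 mm thick; floor top at z = 8 mm; back wall (+x) 50 mm high, side walls 30 mm, front lip (-x) 20 mm. Origin: centre of its underside, z up.
- spray_can: Slim aluminium release-spray can with a blue band and a yellow cap, 50 mm in diameter, 128 mm tall, about 0.2 kg, upright. Origin: centre of its underside; z up its axis. The cap, 34 to 35 mm in diameter, is z = 98 to 128 mm and is the place to grip it. Stands in the caddy beside or in front of the clock insert.
- sealer_bottle: Amber glass sealer bottle with a white paper label and a black cap, 50 mm in diameter, 108 mm tall, about 0.18 kg, upright. Origin: centre of its underside; z up its axis. The cap, 32 to 34 mm in diameter, is z = 78 to 108 mm and is the place to grip it. Stands in the caddy beside or in front of the clock insert.
- pigment_bottle: Rust-red pigment bottle with two thin white bands and a white cap, 50 mm in diameter, 116 mm tall, about 0.2 kg, upright. Origin: centre of its underside; z up its axis. The cap, 38 mm in diameter, is z = 84 to 116 mm and is the place to grip it. Stands in the caddy beside or in front of the clock insert.
- wax_tin: Small round wax tin with a green lid, 36 mm in diameter, 21 mm high, loose in a front corner of the caddy. Origin: centre of its underside. Not to be moved.
- sanding_block: Small blue sanding block, 34 by 40 by 19 mm, loose in the other front corner of the caddy. Origin: centre of its underside. Not to be moved.
There are look-alikes about, which are no part of the job. Leave any blue or green look-alike of the clock_insert alone.

How it is judged:
By the outcome, as a careful person would: the job done as asked, in the order asked, and still so for the second after the job is handed in, with the robot touching nothing.
It also fails if it takes over 144 s, if anything falls off the work surface, if the arm or the gripper's body presses on something with over 40 N, if the wrist force passes 120 N, or if a joint passes its speed limit or range.

### The arm

A 6-joint arm with a two-finger parallel gripper is mounted at the origin on the work surface. World frame = base frame: x ahead of the robot, y to its left, z up, the work surface at z = 0. Lengths are in m, angles in rad, forces in N, time in s.
With the tool pointing down it reaches from about 0.35 to 0.975 m from the base axis. Payload 4.9 kg.
Tool frame: the origin (TCP) lies on the mounting face of the last link; the fingertips stand 173 mm ahead of it and the grasp point (between the pads) lies ctrl.pinch_z ahead of it (ctrl.pinch_z is the distance from the TCP to the grasp point, in m); z points along the fingers, y is the line along which they close (so a half turn about z gives the same grasp; the last joint's range is limited). The gripper opens to 85 mm and grips with 20 to 120 N. Pads are 22 mm wide; open, the fingers measure 114 mm over their backs; the gripper's body (76 mm by 85 mm) begins 54 mm behind the grasp point. The pads swing forward as they close: fully open they stand 13 mm farther back than shut.
Start: joints at [1.019, 0.053, 1.613, -0, 1.476, -0.119], TCP at [0.262, 0.567, 0.405] pointing down, gripper open.
Joint ranges: [-3.01, 3.01], [-1.01, 2.22], [0.06, 2.58], [-1.02, 4.17], [0.09, 2.62], [-3.14, 3.14]. Speed limits (rad/s): [2.57, 2.57, 3.14, 3.14, 3.14, 3.14].

### API

Orientations are given as a rotation vector (axis times angle).
In Python, from station import telemetry, eyes, ctrl gives the robot as it stands.
- The arm moves only by the tool apply_moves, never from a script. Its argument "plan" is a list of rows, each a list of 5 numbers: the finger opening in m, from 0 to 0.0854, then the shift along the tool's x, y, z in m, then the turn about the tool's z in rad. In form: [[jaw, x, y, z, roll], ...]. A call has 1 to 12 rows; each row is the pose to reach, as a shift and turn from the pose commanded when the call began, along the tool's axes at that moment; what a row does not reach only later rows make up. A row lasts 1/12 s, in which the tool goes at most 41.7 mm and 7.16 degrees, less where a joint would pass 70% of its speed; a pose out of reach is approached as far as the arm can. A call with a gripper value outside its range is refused whole. The fingers move at their own pace and stop on an object; "newtons" is the grip in N (left out, the last holds). Time passes only in rows, so rows that repeat a pose let the fingers close. It gives the time, the measured TCP pose, the force, the opening and the grip force at its end, in the units of the state.
- telemetry.get_obs(): the state, without advancing time (a new reading comes with each control period).
- eyes.get_image(name): name is "scene" or "top" or "wrist"; returns a dict with "img" (480x640x3 uint8, blue, green, red), "range_z" (480x640 float32, m along the optical axis (not along the pixel's ray), 0 where there is no reading), "K" (3x3 intrinsics, pixels), "pose" (4x4, takes a point from camera to world coordinates); the wrist camera has in their place "hand_eye" (4x4, takes a point from camera to tool coordinates, whose origin is the TCP and whose axes are the flange's). Camera axes: x right, y down, z forward; pixel columns grow to the right and rows downward; lengths in m; the calibration is good to about 2 mm. A picture is of the moment at which its call begins: read the wrist's pose just before it.
- ctrl.finish_job(): hands the job in; it is judged then, once.
Trained networks look in a picture, given as the dict that the camera call returned (one of the last four; its "shot" number tells which), for a name from the list of things; names that differ only in an ending like _2 or _b are one class to them, and where a whole thing is asked for, a point or a joint stands for the part that bears it (a point fixed in the world has none). Each returns a list of dicts, best first, with "confidence" (0 to 1); they miss things now and then, are a little off and sometimes report something else, mostly with a low value. They report only what shows in the picture. A call takes as long as a camera call. They do not tell look-alikes from the thing itself.
- eyes.search_frame(thing, picture): "box" ([left, top, right, bottom] in pixels, round what is visible of it).
- eyes.outline_of(thing, picture): "region" (480x640 bool, what is visible of it) and "box" ([left, top, right, bottom] in pixels, round what is visible of it).
- eyes.tip_of(thing, picture): "point" ([column, row] in pixels: a listed point, or the origin of a listed thing).
The state is a dict: "t": time; "q": joint angles; "dq": joint speeds; "effort": joint torques, N m; "tool_pos": TCP position; "tool_rot": TCP orientation; "contact_force": force on the tool from outside, world axes, zero at the start; "wrist_torque": the same for the moment, N m; "opening": finger opening in m; "grip_force": force on a finger pad.
Only numpy, scipy, OpenCV 4.12 (cv2) and the standard library are available. Lean on these libraries where they do the work, as an engineer would, in place of code of your own. Each camera call takes 0.05 s, during which the arm holds its last target. There are 200 camera calls.

## Working session

There is one attempt and no reset: what is moved stays moved. The work goes in short steps, Python scripts to look and compute and a tool call to move; the robot and the scene stay as the last step left them, time stands still between calls to the robot, and variables do not carry over. Pictures are saved under pics/ and viewed, at most 14 in all, crops included, and the job is handed in when it is done.

Besides the shell and the picture viewer there is one more tool, called after ">>>" by a JSON object that holds its "name" and its "arguments", one argument or row to a line. apply_moves: Moves the arm, as the interface text tells. Its arguments: {"type":"object","properties":{"plan":{"type":"array","items":{"type":"array","items":{"type":"number"}}},"newtons":{"type":"number"}},"required":["plan"]}

```bash
mkdir -p pics; ls; cat > h.py <<'E'
import numpy as np,cv2
from station import telemetry,eyes,ctrl
from scipy.spatial.transform import Rotation as R
def cam(n):
    o=telemetry.get_obs(); d=eyes.get_image(n)
    if 'pose' in d: P=np.array(d['pose'])
    else:
        T=np.eye(4);T[:3,:3]=R.from_rotvec(o['tool_rot']).as_matrix();T[:3,3]=o['tool_pos'];P=T@np.array(d['hand_eye'])
    return d,P
def cloud(d,P):
    K=np.array(d['K']);z=d['range_z'];v,u=np.mgrid[:480,:640]
    c=np.stack([(u-K[0,2])/K[0,0]*z,(v-K[1,2])/K[1,1]*z,z],-1)
    w=c@P[:3,:3].T+P[:3,3]; w[z<=0]=np.nan; return w
E
python3 - <<'E'
from h import *
o=telemetry.get_obs();print(o,ctrl.pinch_z)
print(R.from_rotvec(o['tool_rot']).as_matrix().round(3))
for n in ['top','scene']:
    d,P=cam(n);cv2.imwrite(f'pics/{n}0.png',d['img']);w=cloud(d,P)
    print(n,P.round(3).tolist(),np.array(d['K']).tolist())
    for t in ['clock_insert','stone_disc','tray','caddy','spray_can','sealer_bottle','pigment_bottle','wax_tin','sanding_block']:
        for r in eyes.outline_of(t,d)[:3]:
            m=r['region'];q=w[m];q=q[~np.isnan(q[:,0])]
            if len(q)==0: continue
            zt=np.percentile(q[:,2],98);tp=q[q[:,2]>zt-.008]
            print(t,round(r['confidence'],2),np.round(r['box']),'top z',zt.round(3),'mid',((tp.max(0)+tp.min(0))/2).round(3)[:2],'mean',tp.mean(0).round(3)[:2],'ext',np.ptp(tp,axis=0).round(3)[:2])
E
```

```text
pics
{'t': 0.0, 'q': array([ 1.01902135e+00,  5.33409884e-02,  1.61429950e+00, -3.80545314e-05,
        1.47602541e+00, -1.19003434e-01]), 'dq': array([ 5.54923402e-04, -6.69235346e-04, -4.33163853e-05,  4.03731121e-04,
       -4.98412381e-04,  5.44980654e-04]), 'effort': array([ 2.39480774e-03, -3.93650222e+01, -3.70191729e+01,  7.90890749e-05,
        6.76621363e-03,  1.64208154e-05]), 'tool_pos': array([0.26197738, 0.56714028, 0.40346922]), 'tool_rot': array([-0.67435863, -3.06769831,  0.00309414]), 'contact_force': array([-0.0374465 ,  0.04869548,  0.00241037]), 'wrist_torque': array([-0.01284003, -0.01399626,  0.03552761]), 'grip_force': 0.0, 'opening': 0.08565256344801471} 0.1547
[[-0.908  0.419 -0.001]
 [ 0.419  0.908 -0.002]
 [ 0.    -0.002 -1.   ]]
top [[-0.023, -0.994, 0.108, 0.479], [-1.0, 0.025, 0.015, -0.023], [-0.018, -0.108, -0.994, 1.011], [0.0, 0.0, 0.0, 1.0]] [[485.10883203750353, 0.0, 326.0041373560446], [0.0, 485.10883203750353, 227.31200316722354], [0.0, 0.0, 1.0]]
clock_insert 0.97 [341. 120. 368. 146.] top z 0.037 mid [ 0.784 -0.068] mean [ 0.785 -0.068] ext [0
[... 2212 characters left out ...]
[0.641 0.064] mean [0.644 0.063] ext [0.033 0.032]
sealer_bottle 0.83 [301. 194. 322. 247.] top z 0.118 mid [0.568 0.01 ] mean [0.57 0.01] ext [0.031 0.033]
pigment_bottle 0.6 [261. 217. 281. 241.] top z 0.033 mid [ 0.548 -0.063] mean [ 0.516 -0.056] ext [0.104 0.051]
pigment_bottle 0.56 [275. 211. 301. 272.] top z 0.126 mid [ 0.615 -0.069] mean [ 0.617 -0.07 ] ext [0.039 0.038]
wax_tin 0.77 [262. 218. 279. 242.] top z 0.033 mid [ 0.516 -0.055] mean [ 0.515 -0.056] ext [0.038 0.035]
wax_tin 0.63 [100. 234. 200. 311.] top z 0.048 mid [ 0.476 -0.308] mean [ 0.481 -0.309] ext [0.131 0.129]
sanding_block 0.68 [322. 206. 339. 225.] top z 0.03 mid [0.542 0.088] mean [0.544 0.086] ext [0.032 0.037]
```

```bash
python3 - <<'E'
from h import *
a=cv2.imread('pics/top0.png')[90:350,100:540]
cv2.imwrite('pics/topc.png',cv2.resize(a,None,fx=1.8,fy=1.8,interpolation=cv2.INTER_CUBIC))
d,P=cam('top');w=cloud(d,P);x,y,z=w[...,0],w[...,1],w[...,2]
# tray rim & floor, minAreaRect
for n,m in [('tray',(z>.002)&(z<.025)&(y>.1)&(y<.48)&(x>.3)&(x<.7)),('caddywall',(z>.02)&(z<.07)&(abs(y)<.16)&(x>.48)&(x<.74))]:
    print(n,cv2.minAreaRect(w[m][:,:2].astype(np.float32)),m.sum())
m=(z>.04)&(z<.055)&(abs(x-.475)<.09)&(abs(y+.308)<.09);p=w[m][:,:2]
print(cv2.minEnclosingCircle(p.astype(np.float32)))
q=[r for r in np.unique(z[m].round(3),return_counts=True)];print(q)
# hole center
m=(z<.035)&(abs(x-.475)<.03)&(abs(y+.308)<.03);print('hole',w[m].mean(0),m.sum())
E
```

```text
tray ((0.5000090599060059, 0.2899279296398163), (0.37996894121170044, 0.3997827470302582), 89.97310638427734) 14090
caddywall ((0.5947110056877136, 0.005319051444530487), (0.2222013771533966, 0.2003491073846817), 80.34784698486328) 3043
((0.47482743859291077, -0.3076969087123871), 0.06530275195837021)
[array([0.04 , 0.041, 0.042, 0.043, 0.044, 0.045, 0.046, 0.047, 0.048,
       0.049, 0.05 ]), array([ 31, 104, 249, 466, 690, 607, 479, 257, 102,  30,   6])]
hole [ 0.47486653 -0.31652431  0.00863727] 351
```

View pics/topc.png

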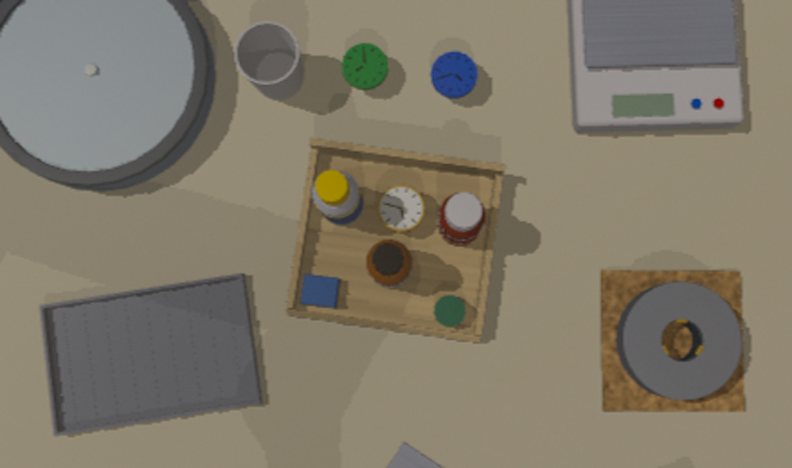

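The top view shows the white clock at about (402,208) in the crop. It sits between the spray can (335,195) and the pigment bottle (462,215), with the sealer bottle in front at (388,262). The tray is at (151,355), tilted about 8°, and the disc hole is at (683,340). I'll move above the caddy for a closer look.

>>> {"name": "apply_moves", "arguments": {
  "plan": [
    [0.06,-0.545,-0.373,0,0],
    [0.06,-0.545,-0.373,0,0],
    [0.06,-0.545,-0.373,0,0],
    [0.06,-0.545,-0.373,0,0],
    [0.06,-0.545,-0.373,0,0],
    [0.06,-0.545,-0.373,0,0],
    [0.06,-0.545,-0.373,0,0],
    [0.06,-0.545,-0.373,0,0],
    [0.06,-0.545,-0.373,0,0],
    [0.06,-0.545,-0.373,0,0],
    [0.06,-0.545,-0.373,0,0],
    [0.06,-0.545,-0.373,0,0]
  ],
  "newtons": 30
}}

```text
t: 2.05
tool_pos: [0.5188, 0.1359, 0.405]
tool_rot: [0.675, 3.067, 0.001]
contact_force: [0.3, 0.6, 0.1]
opening: 0.0599
grip_force: 0.0
```

>>> {"name": "apply_moves", "arguments": {
  "plan": [
    [0.06,-0.13,-0.09,0,0],
    [0.06,-0.13,-0.09,0,0],
    [0.06,-0.13,-0.09,0,0],
    [0.06,-0.13,-0.09,0,0],
    [0.06,-0.13,-0.09,0,0],
    [0.06,-0.13,-0.09,0,0],
    [0.06,-0.13,-0.09,0,0]
  ]
}}

```text
t: 2.63
tool_pos: [0.5984, 0.0018, 0.4045]
tool_rot: [-0.675, -3.068, -0.001]
contact_force: [-0.3, 1.3, -0.8]
opening: 0.06
grip_force: 0.0
```

```bash
cat >> h.py <<'E'
def to(x,y,gz,what=''):
    o=telemetry.get_obs();M=R.from_rotvec(o['tool_rot']).as_matrix()
    t=np.array([x,y,gz+ctrl.pinch_z])-o['tool_pos'];s=M.T@t
    print('TO',what,s.round(4),'| at',o['tool_pos'].round(4),'open',round(o['opening'],4),'F',o['contact_force'].round(1),'t',round(o['t'],1))
def circ(w,x,y,z0,z1,r):
    m=(np.hypot(w[...,0]-x,w[...,1]-y)<r)&(w[...,2]>z0)&(w[...,2]<z1)
    p=w[m]; (c,rad)=cv2.minEnclosingCircle(p[:,:2].astype(np.float32)); return np.array(c),rad,p[:,:2].mean(0),p[:,2].mean(),m.sum()
E
python3 - <<'E'
from h import *
d,P=cam('wrist');w=cloud(d,P);cv2.imwrite('pics/w1.png',d['img'])
for n,a in dict(spray=(.64,.065,.13,.145,.03),sealer=(.567,.011,.11,.125,.03),pig=(.613,-.0685,.118,.132,.03),clock=(.630,-.003,.036,.05,.033),wax=(.514,-.054,.024,.04,.03)).items():
    try: print(n,circ(w,*a))
    except Exception as e: print(n,'none')
to(.567,.011,.105,'sealer')
d,P=cam('top');w=cloud(d,P);x,y,z=w[...,0],w[...,1],w[...,2]
r=eyes.outline_of('tray',d)[0];m=cv2.erode(r['region'].astype(np.uint8),np.ones((1,1)))>0
c,s,a=cv2.minAreaRect(np.argwhere(m)[:,::-1].astype(np.float32));print(c,s,a)
b=cv2.boxPoints((c,s,a));K=np.array(d['K'])
W=[]
for u,v in b:
    ray=P[:3,:3]@np.array([(u-K[0,2])/K[0,0],(v-K[1,2])/K[1,1],1]);t=(.012-P[2,3])/ray[2];W.append(P[:3,3]+t*ray)
W=np.array(W);print(W.round(3),W.mean(0))
E
```

```text
spray (array([0.64111251, 0.06604818]), 0.01710611954331398, array([0.63972857, 0.06604906]), np.float64(0.13535841523790273), np.int64(2034))
sealer (array([0.56740934, 0.01133984]), 0.016454443335533142, array([0.56666996, 0.01172496]), np.float64(0.11549976663598699), np.int64(1799))
pig (array([ 0.61458683, -0.06811269]), 0.019078070297837257, array([ 0.61215635, -0.06609278]), np.float64(0.12344720699983419), np.int64(1897))
clock (array([ 0.63083667, -0.00216644]), 0.027131466194987297, array([ 0.62974172, -0.00186989]), np.float64(0.040922885579511674), np.int64(2695))
wax (array([ 0.51493812, -0.05390419]), 0.01812245137989521, array([ 0.51472411, -0.05338254]), np.float64(0.028562875379176064), np.int64(1420))
TO sealer [ 0.0318 -0.0053  0.1449] | at [0.5982 0.0024 0.4046] open 0.0598 F [-0.   0.6 -0.5] t 2.7
(183.29383850097656, 286.3669128417969) (74.2311019897461, 119.099853515625) 81.20945739746094
[[0.533 0.424 0.012]
 [0.565 0.179 0.012]
 [0.414 0.156 0.012]
 [0.383 0.397 0.012]] [0.47387162 0.28884529 0.012     ]
```

View pics/w1.png

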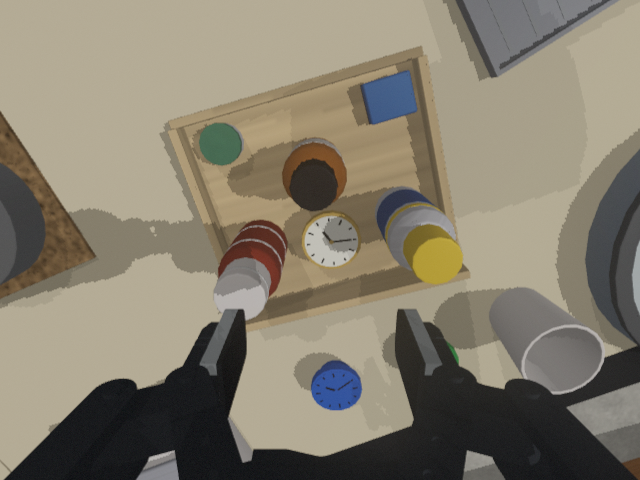

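The wrist view confirms it: clock at (330,240), sealer cap (313,185), spray cap (433,254), pigment cap (242,290). Taking the sealer bottle first.

>>> {"name": "apply_moves", "arguments": {
  "plan": [
    [0.06,0.032,-0.005,0.04,0],
    [0.06,0.032,-0.005,0.08,0],
    [0.06,0.032,-0.005,0.12,0],
    [0.06,0.032,-0.005,0.144,0],
    [0.06,0.032,-0.005,0.144,0],
    [0.06,0.032,-0.005,0.144,0],
    [0.02,0.032,-0.005,0.144,0],
    [0.02,0.032,-0.005,0.144,0],
    [0.02,0.032,-0.005,0.144,0],
    [0.02,0.032,-0.005,0.144,0],
    [0.02,0.032,-0.005,0.144,0],
    [0.02,0.032,-0.005,0.144,0]
  ],
  "newtons": 30
}}

```text
t: 3.78
tool_pos: [0.5688, 0.0104, 0.2644]
tool_rot: [0.673, 3.063, 0.001]
contact_force: [-0.7, 0.7, 7.7]
opening: 0.0306
grip_force: 30.3
```

```bash
python3 - <<'E'
from h import *
to(.474,.289,.106-.0035,'tray mid place')
E
```

```text
TO tray mid place [0.2029 0.2131 0.0065] | at [0.5688 0.0104 0.2644] open 0.0306 F [-0.7  0.7  7.7] t 3.8
```

>>> {"name": "apply_moves", "arguments": {
  "plan": [
    [0.02,0,0,-0.02,0],
    [0.02,0,0,-0.06,0],
    [0.02,0,0,-0.09,0],
    [0.02,0.203,0.213,-0.09,0],
    [0.02,0.203,0.213,-0.09,0],
    [0.02,0.203,0.213,-0.09,0],
    [0.02,0.203,0.213,-0.09,0],
    [0.02,0.203,0.213,-0.09,0],
    [0.02,0.203,0.213,-0.09,0],
    [0.02,0.203,0.213,-0.09,0],
    [0.02,0.203,0.213,-0.09,0],
    [0.02,0.203,0.213,-0.09,0]
  ]
}}

```text
t: 4.78
tool_pos: [0.4715, 0.291, 0.3514]
tool_rot: [0.668, 3.069, 0.001]
contact_force: [0.3, -0.5, -1.1]
opening: 0.0309
grip_force: 30.6
```

>>> {"name": "apply_moves", "arguments": {
  "plan": [
    [0.02,0,0,0.03,0],
    [0.02,0,0,0.06,0],
    [0.02,0,0,0.07,0],
    [0.02,0,0,0.08,0],
    [0.02,0,0,0.08,0]
  ]
}}

```text
t: 5.2
tool_pos: [0.4723, 0.2879, 0.2688]
tool_rot: [-0.676, -3.065, 0.004]
contact_force: [-0.5, 0.4, -1.3]
opening: 0.0303
grip_force: 30.6
```

```bash
python3 - <<'E'
from h import *
to(.474,.289,.2604-.1547,'tray mid place')
d,P=cam('scene');cv2.imwrite('pics/s1.png',d['img'][90:330,180:500])
E
```

```text
TO tray mid place [-0.0011  0.0017  0.0084] | at [0.4723 0.2879 0.2688] open 0.0303 F [-0.5  0.4 -1.3] t 5.2
```

View pics/s1.png

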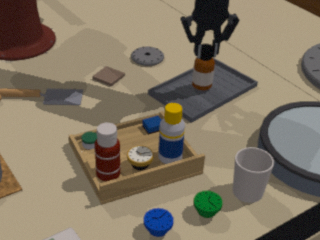

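The sealer bottle hangs upright just over the tray middle (about (203,68) in the crop). Next I set it down and go to the spray can.

>>> {"name": "apply_moves", "arguments": {
  "plan": [
    [0.02,0,0,0.005,0],
    [0.02,0,0,0.008,0],
    [0.02,0,0,0.009,0],
    [0.02,0,0,0.009,0]
  ]
}}

```text
t: 5.58
tool_pos: [0.4726, 0.2892, 0.2621]
tool_rot: [0.674, 3.068, 0.001]
contact_force: [-0.2, 0.6, -0.8]
opening: 0.0308
grip_force: 30.6
```

>>> {"name": "apply_moves", "arguments": {
  "plan": [
    [0.055,0,0,0,0],
    [0.055,0,0,0,0],
    [0.055,0,0,0,0],
    [0.055,0,0,-0.02,0],
    [0.055,0,0,-0.06,0],
    [0.055,0,0,-0.1,0],
    [0.055,0,0,-0.11,0],
    [0.055,0,0,-0.11,0]
  ]
}}

```text
t: 6.25
tool_pos: [0.4736, 0.2897, 0.3779]
tool_rot: [0.672, 3.06, 0.01]
contact_force: [0.6, 0.7, 0.5]
opening: 0.0549
grip_force: 0.0
```

```bash
python3 - <<'E'
from h import *
to(.641,.066,.128,'spray')
d,P=cam('wrist');w=cloud(d,P)
print(circ(w,.474,.289,.103,.12,.03))
E
```

```text
TO spray [-0.2451 -0.1337  0.0958] | at [0.4736 0.2897 0.3779] open 0.0549 F [0.6 0.7 0.5] t 6.2
(array([0.46949747, 0.28999227]), 0.01650252379477024, array([0.46833875, 0.29054881]), np.float64(0.11123621735922999), np.int64(1995))
```

>>> {"name": "apply_moves", "arguments": {
  "plan": [
    [0.06,-0.245,-0.134,0,0],
    [0.06,-0.245,-0.134,0,0],
    [0.06,-0.245,-0.134,0,0],
    [0.06,-0.245,-0.134,0,0],
    [0.06,-0.245,-0.134,0,0],
    [0.06,-0.245,-0.134,0,0],
    [0.06,-0.245,-0.134,0,0],
    [0.06,-0.245,-0.134,0.02,0],
    [0.06,-0.245,-0.134,0.03,0],
    [0.06,-0.245,-0.134,0.03,0],
    [0.06,-0.245,-0.134,0.03,0]
  ]
}}

```text
t: 7.22
tool_pos: [0.6376, 0.0654, 0.3389]
tool_rot: [-0.672, -3.064, 0.001]
contact_force: [-0.1, 0.3, 0.0]
opening: 0.0601
grip_force: 0.0
```

```bash
python3 - <<'E'
from h import *
to(.641,.066,.128,'spray')
E
```

```text
TO spray [-0.0031  0.0021  0.0561] | at [0.6376 0.0654 0.3389] open 0.0601 F [-0.1  0.3  0. ] t 7.2
```

>>> {"name": "apply_moves", "arguments": {
  "plan": [
    [0.06,-0.002,0.001,0.03,0],
    [0.06,-0.002,0.001,0.055,0],
    [0.06,-0.002,0.001,0.055,0],
    [0.06,-0.002,0.001,0.055,0],
    [0.02,-0.002,0.001,0.055,0],
    [0.02,-0.002,0.001,0.055,0],
    [0.02,-0.002,0.001,0.055,0],
    [0.02,-0.002,0.001,0.055,0],
    [0.02,-0.002,0.001,0.055,0],
    [0.02,-0.002,0.001,0.055,0]
  ]
}}

```text
t: 8.05
tool_pos: [0.6418, 0.0649, 0.2897]
tool_rot: [0.674, 3.064, 0.002]
contact_force: [-0.6, 1.1, 6.6]
opening: 0.033
grip_force: 30.6
```

```bash
python3 - <<'E'
from h import *
o=telemetry.get_obs()
to(.465,.358,o['tool_pos'][2]-.1547-.004,'tray left')
to(.483,.2195,o['tool_pos'][2]-.1547-.004,'tray right')
E
```

```text
TO tray left [0.2834 0.1919 0.0033] | at [0.6418 0.0649 0.2897] open 0.033 F [-0.6  1.1  6.6] t 8.1
TO tray right [0.209  0.0737 0.0034] | at [0.6418 0.0649 0.2897] open 0.033 F [-0.6  1.1  6.6] t 8.1
```

>>> {"name": "apply_moves", "arguments": {
  "plan": [
    [0.02,0,0,-0.02,0],
    [0.02,0,0,-0.06,0],
    [0.02,0,0,-0.1,0],
    [0.02,0,0,-0.135,0],
    [0.02,0.283,0.192,-0.135,0],
    [0.02,0.283,0.192,-0.135,0],
    [0.02,0.283,0.192,-0.135,0],
    [0.02,0.283,0.192,-0.135,0],
    [0.02,0.283,0.192,-0.135,0],
    [0.02,0.283,0.192,-0.135,0],
    [0.02,0.283,0.192,-0.135,0],
    [0.02,0.283,0.192,-0.135,0]
  ]
}}

```text
t: 9.05
tool_pos: [0.4674, 0.3516, 0.4215]
tool_rot: [-0.675, -3.068, 0.001]
contact_force: [0.9, 1.2, -1.2]
opening: 0.0332
grip_force: 30.5
```

```bash
python3 - <<'E'
from h import *
to(.465,.358,.2857-.1547,'tray left')
E
```

```text
TO tray left [0.0049 0.0048 0.1358] | at [0.4674 0.3516 0.4215] open 0.0332 F [ 0.9  1.2 -1.2] t 9.1
```

>>> {"name": "apply_moves", "arguments": {
  "plan": [
    [0.02,0.005,0.005,0,0],
    [0.02,0.005,0.005,0.04,0],
    [0.02,0.005,0.005,0.08,0],
    [0.02,0.005,0.005,0.11,0],
    [0.02,0.005,0.005,0.125,0],
    [0.02,0.005,0.005,0.125,0],
    [0.02,0.005,0.005,0.125,0]
  ]
}}

```text
t: 9.63
tool_pos: [0.4664, 0.3566, 0.2957]
tool_rot: [-0.674, -3.067, 0.003]
contact_force: [-0.1, 0.7, -1.2]
opening: 0.0332
grip_force: 30.6
```

```bash
python3 - <<'E'
from h import *
to(.465,.358,.2857-.1547,'tray left')
E
```

```text
TO tray left [0.0018 0.0007 0.01  ] | at [0.4664 0.3566 0.2957] open 0.0332 F [-0.1  0.7 -1.2] t 9.6
```

>>> {"name": "apply_moves", "arguments": {
  "plan": [
    [0.02,0,0,0.005,0],
    [0.02,0,0,0.009,0],
    [0.02,0,0,0.011,0],
    [0.02,0,0,0.011,0]
  ]
}}

```text
t: 9.97
tool_pos: [0.4667, 0.357, 0.2862]
tool_rot: [0.675, 3.068, 0.001]
contact_force: [-0.1, -0.8, -1.4]
opening: 0.0332
grip_force: 30.6
```

>>> {"name": "apply_moves", "arguments": {
  "plan": [
    [0.055,0,0,0,0],
    [0.055,0,0,0,0],
    [0.055,0,0,0,0],
    [0.055,0,0,-0.02,0],
    [0.055,0,0,-0.06,0],
    [0.055,0,0,-0.1,0],
    [0.055,0,0,-0.1,0],
    [0.055,0,0,-0.1,0]
  ]
}}

```text
t: 10.63
tool_pos: [0.4673, 0.3575, 0.3906]
tool_rot: [0.673, 3.062, 0.009]
contact_force: [-0.6, 0.2, -0.9]
opening: 0.0555
grip_force: 0.0
```

```bash
python3 - <<'E'
from h import *
to(.6145,-.068,.113,'pig')
d,P=cam('wrist');w=cloud(d,P)
print(circ(w,.465,.358,.125,.14,.03))
E
```

```text
TO pig [-0.3115 -0.3254  0.1221] | at [0.4673 0.3575 0.3906] open 0.0555 F [-0.6  0.2 -0.9] t 10.6
(array([0.46478677, 0.35854179]), 0.017171630635857582, array([0.46361051, 0.35912661]), np.float64(0.13141973803785936), np.int64(2275))
```

>>> {"name": "apply_moves", "arguments": {
  "plan": [
    [0.06,-0.311,-0.325,0,0],
    [0.06,-0.311,-0.325,0,0],
    [0.06,-0.311,-0.325,0,0],
    [0.06,-0.311,-0.325,0,0],
    [0.06,-0.311,-0.325,0,0],
    [0.06,-0.311,-0.325,0,0],
    [0.06,-0.311,-0.325,0,0],
    [0.06,-0.311,-0.325,0,0],
    [0.06,-0.311,-0.325,0.02,0],
    [0.06,-0.311,-0.325,0.04,0],
    [0.06,-0.311,-0.325,0.05,0],
    [0.06,-0.311,-0.325,0.05,0]
  ]
}}

```text
t: 11.68
tool_pos: [0.6116, -0.073, 0.3285]
tool_rot: [-0.68, -3.057, 0.003]
contact_force: [-2.0, 0.0, -1.5]
opening: 0.0602
grip_force: 0.0
```

>>> {"name": "apply_moves", "arguments": {
  "plan": [
    [0.06,0,0,0,0],
    [0.06,0,0,0,0],
    [0.06,0,0,0,0]
  ]
}}

```text
t: 11.93
tool_pos: [0.6124, -0.0674, 0.3358]
tool_rot: [-0.673, -3.069, -0.001]
contact_force: [-0.0, 1.1, 0.8]
opening: 0.0598
grip_force: 0.0
```

```bash
python3 - <<'E'
from h import *
to(.6145,-.068,.116,'pig')
E
```

```text
TO pig [-0.0022  0.0004  0.0651] | at [ 0.6124 -0.0674  0.3358] open 0.0598 F [-0.   1.1  0.8] t 11.9
```

>>> {"name": "apply_moves", "arguments": {
  "plan": [
    [0.065,-0.002,0,0.03,0],
    [0.065,-0.002,0,0.055,0],
    [0.065,-0.002,0,0.065,0],
    [0.065,-0.002,0,0.065,0],
    [0.025,-0.002,0,0.065,0],
    [0.025,-0.002,0,0.065,0],
    [0.025,-0.002,0,0.065,0],
    [0.025,-0.002,0,0.065,0],
    [0.025,-0.002,0,0.065,0],
    [0.025,-0.002,0,0.065,0]
  ]
}}

```text
t: 12.77
tool_pos: [0.6152, -0.0695, 0.2733]
tool_rot: [0.674, 3.064, 0.0]
contact_force: [-0.6, 0.8, 6.0]
opening: 0.0366
grip_force: 31.1
```

```bash
python3 - <<'E'
from h import *
o=telemetry.get_obs()
to(.483,.2195,o['tool_pos'][2]-.1547-.004,'tray right')
E
```

```text
TO tray right [0.2413 0.2069 0.0033] | at [ 0.6152 -0.0695  0.2733] open 0.0366 F [-0.6  0.8  6. ] t 12.8
```

>>> {"name": "apply_moves", "arguments": {
  "plan": [
    [0.025,0,0,-0.02,0],
    [0.025,0,0,-0.06,0],
    [0.025,0,0,-0.1,0],
    [0.025,0.241,0.207,-0.1,0],
    [0.025,0.241,0.207,-0.1,0],
    [0.025,0.241,0.207,-0.1,0],
    [0.025,0.241,0.207,-0.1,0],
    [0.025,0.241,0.207,-0.1,0],
    [0.025,0.241,0.207,-0.1,0],
    [0.025,0.241,0.207,-0.1,0],
    [0.025,0.241,0.207,-0.1,0],
    [0.025,0.241,0.207,-0.1,0]
  ]
}}

```text
t: 13.77
tool_pos: [0.4799, 0.2231, 0.3699]
tool_rot: [-0.666, -3.068, -0.002]
contact_force: [0.3, 0.5, -3.5]
opening: 0.0369
grip_force: 31.1
```

>>> {"name": "apply_moves", "arguments": {
  "plan": [
    [0.025,0,0,0,0],
    [0.025,0,0,0.03,0],
    [0.025,0,0,0.06,0],
    [0.025,0,0,0.085,0],
    [0.025,0,0,0.09,0],
    [0.025,0,0,0.09,0],
    [0.025,0,0,0.09,0]
  ]
}}

```text
t: 14.35
tool_pos: [0.4831, 0.219, 0.2815]
tool_rot: [0.676, 3.067, 0.0]
contact_force: [0.4, 0.5, -1.8]
opening: 0.0364
grip_force: 31.2
```

```bash
python3 - <<'E'
from h import *
to(.483,.2195,.2693-.1547,'tray right')
E
```

```text
TO tray right [0.0003 0.0004 0.0122] | at [0.4831 0.219  0.2815] open 0.0364 F [ 0.4  0.5 -1.8] t 14.3
```

>>> {"name": "apply_moves", "arguments": {
  "plan": [
    [0.025,0,0,0.006,0],
    [0.025,0,0,0.01,0],
    [0.025,0,0,0.013,0],
    [0.025,0,0,0.013,0],
    [0.025,0,0,0.013,0]
  ]
}}

```text
t: 14.77
tool_pos: [0.483, 0.2198, 0.2693]
tool_rot: [0.674, 3.066, 0.002]
contact_force: [-0.7, -0.3, 2.7]
opening: 0.0368
grip_force: 31.7
```

>>> {"name": "apply_moves", "arguments": {
  "plan": [
    [0.055,0,0,0,0],
    [0.055,0,0,0,0],
    [0.055,0,0,0,0],
    [0.055,0,0,-0.02,0],
    [0.055,0,0,-0.06,0],
    [0.055,0,0,-0.09,0],
    [0.055,0,0,-0.09,0],
    [0.055,0,0,-0.09,0]
  ]
}}

```text
t: 15.43
tool_pos: [0.483, 0.2199, 0.3606]
tool_rot: [0.673, 3.064, 0.004]
contact_force: [-0.2, 0.2, -0.6]
opening: 0.0551
grip_force: 0.0
```

```bash
python3 - <<'E'
from h import *
to(.631,-.002,.15,'clock above')
d,P=cam('top');w=cloud(d,P);cv2.imwrite('pics/t2.png',cv2.resize(d['img'][90:350,100:540],None,fx=1.5,fy=1.5))
print(circ(w,.483,.2195,.112,.13,.03));print(circ(w,.47,.29,.105,.12,.03));print(circ(w,.465,.358,.125,.14,.03))
print(circ(w,.631,-.002,.036,.05,.035));print(circ(w,.514,-.054,.025,.04,.03))
E
```

```text
TO clock above [-0.2272 -0.1396  0.0563] | at [0.483  0.2199 0.3606] open 0.0551 F [-0.2  0.2 -0.6] t 15.4
(array([0.48557603, 0.21731544]), 0.018174225464463234, array([0.48972975, 0.2146182 ]), np.float64(0.11990075042798023), np.int64(141))
(array([0., 0.]), 0.0, array([nan, nan]), np.float64(nan), np.int64(0))
(array([0., 0.]), 0.0, array([nan, nan]), np.float64(nan), np.int64(0))
(array([ 0.6298703 , -0.00270664]), 0.026961809024214745, array([ 0.62930797, -0.00262413]), np.float64(0.04134142907341389), np.int64(548))
(array([ 0.51352209, -0.05408886]), 0.017693450674414635, array([ 0.51342561, -0.0542501 ]), np.float64(0.02904115648323454), np.int64(239))h.py:20: RuntimeWarning: Mean of empty slice.
  p=w[m]; (c,rad)=cv2.minEnclosingCircle(p[:,:2].astype(np.float32)); return np.array(c),rad,p[:,:2].mean(0),p[:,2].mean(),m.sum()
  ret = um.true_divide(
  ret = ret.dtype.type(ret / rcount)
```

View pics/t2.png

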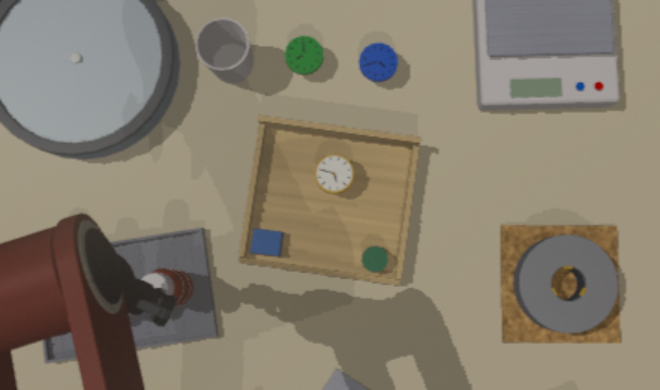

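The arm hides the other two on the tray. The pigment bottle stands on it, and the clock is alone at (335,174) with the tin and block untouched. Next the clock.

>>> {"name": "apply_moves", "arguments": {
  "plan": [
    [0.055,-0.227,-0.14,0,0],
    [0.08,-0.227,-0.14,0,0],
    [0.08,-0.227,-0.14,0,0],
    [0.08,-0.227,-0.14,0,0],
    [0.08,-0.227,-0.14,0,0],
    [0.08,-0.227,-0.14,0,0],
    [0.08,-0.227,-0.14,0,0],
    [0.08,-0.227,-0.14,0,0],
    [0.08,-0.227,-0.14,0.03,0],
    [0.08,-0.227,-0.14,0.03,0],
    [0.08,-0.227,-0.14,0.03,0],
    [0.08,-0.227,-0.14,0.03,0]
  ]
}}

```text
t: 16.48
tool_pos: [0.6291, -0.0016, 0.3272]
tool_rot: [-0.672, -3.067, -0.0]
contact_force: [0.4, 1.0, 0.0]
opening: 0.0799
grip_force: 0.0
```

```bash
python3 - <<'E'
from h import *
d,P=cam('wrist');w=cloud(d,P)
c=circ(w,.631,-.002,.034,.05,.035);print(c);print(circ(w,.47,.29,.105,.12,.03))
to(*c[0],.04,'clock')
E
```

```text
(array([ 0.63086796, -0.00216451]), 0.027140259742736816, array([ 0.62948394, -0.00167953]), np.float64(0.04083260436669462), np.int64(4633))
(array([0., 0.]), 0.0, array([nan, nan]), np.float64(nan), np.int64(0))
TO clock [-1.400e-03  1.000e-04  1.336e-01] | at [ 0.6295 -0.0017  0.3283] open 0.0801 F [0.4 0.1 0.6] t 16.5h.py:20: RuntimeWarning: Mean of empty slice.
  p=w[m]; (c,rad)=cv2.minEnclosingCircle(p[:,:2].astype(np.float32)); return np.array(c),rad,p[:,:2].mean(0),p[:,2].mean(),m.sum()
  ret = um.true_divide(
  ret = ret.dtype.type(ret / rcount)
```

>>> {"name": "apply_moves", "arguments": {
  "plan": [
    [0.08,-0.001,0,0.04,0],
    [0.08,-0.001,0,0.08,0],
    [0.08,-0.001,0,0.11,0],
    [0.08,-0.001,0,0.13,0],
    [0.08,-0.001,0,0.131,0],
    [0.08,-0.001,0,0.131,0],
    [0.045,-0.001,0,0.131,0],
    [0.045,-0.001,0,0.131,0],
    [0.045,-0.001,0,0.131,0],
    [0.045,-0.001,0,0.131,0],
    [0.045,-0.001,0,0.131,0],
    [0.045,-0.001,0,0.131,0]
  ],
  "newtons": 25
}}

```text
t: 17.53
tool_pos: [0.632, -0.0031, 0.2002]
tool_rot: [0.673, 3.063, 0.001]
contact_force: [-1.1, 0.7, 7.1]
opening: 0.0515
grip_force: 25.9
```

>>> {"name": "apply_moves", "arguments": {
  "plan": [
    [0.045,0,0,-0.02,0],
    [0.045,0,0,-0.06,0],
    [0.045,0,0,-0.1,0],
    [0.045,0,0,-0.12,0],
    [0.045,0,0,-0.12,0],
    [0.045,0,0,-0.12,0]
  ]
}}

```text
t: 18.03
tool_pos: [0.6313, -0.0032, 0.3201]
tool_rot: [0.673, 3.063, 0.001]
contact_force: [0.6, -0.3, -0.3]
opening: 0.0516
grip_force: 26.5
```

```bash
python3 - <<'E'
from h import *
d,P=cam('wrist');w=cloud(d,P);cv2.imwrite('pics/w2.png',d['img'])
to(.475,-.308,.16,'hole')
d,P=cam('scene');cv2.imwrite('pics/s2.png',d['img'][120:330,180:500])
E
```

```text
TO hole [ 0.0133 -0.3421  0.0027] | at [ 0.6306 -0.003   0.3175] open 0.0517 F [ 0.  -0.1 -1.2] t 18.1
```

View pics/w2.png

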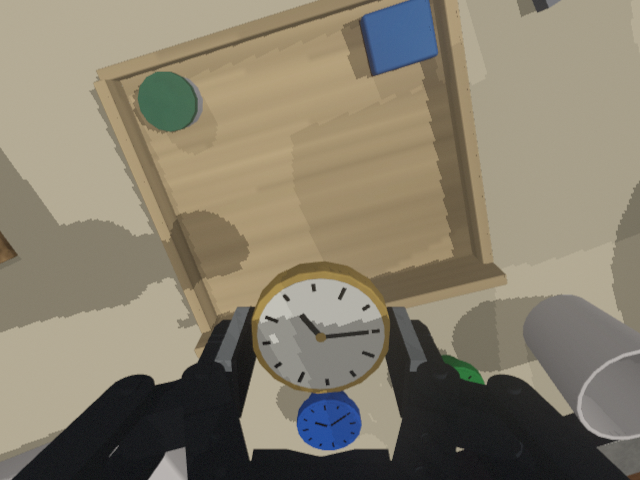

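The clock is gripped level, with its dial centred at (320,337). I'll stop short of the disc so the wrist camera sees the hole.

>>> {"name": "apply_moves", "arguments": {
  "plan": [
    [0.045,-0.067,-0.342,0,0],
    [0.045,-0.067,-0.342,0,0],
    [0.045,-0.067,-0.342,0,0],
    [0.045,-0.067,-0.342,0,0],
    [0.045,-0.067,-0.342,0,0],
    [0.045,-0.067,-0.342,0,0],
    [0.045,-0.067,-0.342,0,0],
    [0.045,-0.067,-0.342,0,0],
    [0.045,-0.067,-0.342,0,0],
    [0.045,-0.067,-0.342,0,0],
    [0.045,-0.067,-0.342,0,0],
    [0.045,-0.067,-0.342,0,0]
  ]
}}

```text
t: 19.13
tool_pos: [0.548, -0.3405, 0.3151]
tool_rot: [-0.673, -3.066, -0.003]
contact_force: [-0.1, 0.6, 0.4]
opening: 0.0514
grip_force: 26.6
```

```bash
cat > m.py <<'E'
from h import *
d,P=cam('wrist');w=cloud(d,P);o=telemetry.get_obs()
z=w[...,2];zc=d['range_z']
# disc top plane
m=(np.hypot(w[...,0]-.475,w[...,1]+.308)<.085)&(z>.035)&(z<.055);p=w[m]
print('disc outer',cv2.minEnclosingCircle(p[:,:2].astype(np.float32)),p[:,2].mean(),m.sum())
# hole: contour of non-disc region inside, projected on the disc top plane
mm=cv2.morphologyEx(m.astype(np.uint8),cv2.MORPH_OPEN,np.ones((3,3)))
cs,h=cv2.findContours(mm,cv2.RETR_CCOMP,cv2.CHAIN_APPROX_NONE);K=np.array(d['K'])
for i,c in enumerate(cs):
    if h[0][i][3]>=0 and cv2.contourArea(c)>500:
        pts=[]
        for u,v in c[:,0]:
            ray=P[:3,:3]@np.array([(u-K[0,2])/K[0,0],(v-K[1,2])/K[1,1],1]);pts.append((P[:3,3]+ray*(.045-P[2,3])/ray[2])[:2])
        pts=np.array(pts);A=np.c_[2*pts,np.ones(len(pts))];s=np.linalg.lstsq(A,(pts**2).sum(1),rcond=None)[0]
        print('hole',s[:2],np.sqrt(s[2]+s[:2]@s[:2]),cv2.minEnclosingCircle(pts.astype(np.float32)))
# clock held
m=(np.hypot(w[...,0]-o['tool_pos'][0],w[...,1]-o['tool_pos'][1])<.04)&(z>o['tool_pos'][2]-.17)&(z<o['tool_pos'][2]-.15)
hs=cv2.cvtColor(d['img'],cv2.COLOR_BGR2HSV);m&=(hs[...,2]>60)
n,l,st,_=cv2.connectedComponentsWithStats(m.astype(np.uint8));k=1+np.argmax(st[1:,4]);p=w[l==k]
c,r=cv2.minEnclosingCircle(p[:,:2].astype(np.float32))
print('clock',c,r,p[:,2].mean(),'rel tcp',np.array(c)-o['tool_pos'][:2],'tcp',o['tool_pos'])
E
python3 m.py; python3 - <<'E'
from h import *
to(.475,-.308,.16,'hole')
d,P=cam('wrist');cv2.imwrite('pics/w3.png',d['img'])
E
```

```text
disc outer ((0.4763335883617401, -0.30774232745170593), 0.06511267274618149) 0.04450880244925888 35869
hole [ 0.47617651 -0.30739074] 0.020883216690670923 ((0.4757627844810486, -0.3072970509529114), 0.022284597158432007)
clock (0.5421504974365234, -0.33731114864349365) 0.03945351019501686 0.1555354340293621 rel tcp [-0.0061018   0.00283182] tcp [ 0.5482523  -0.34014297  0.31549602]
TO hole [ 0.08   -0.0014  0.001 ] | at [ 0.5483 -0.3401  0.3155] open 0.0519 F [-0.2 -1.4 -0.3] t 19.2
```

View pics/w3.png

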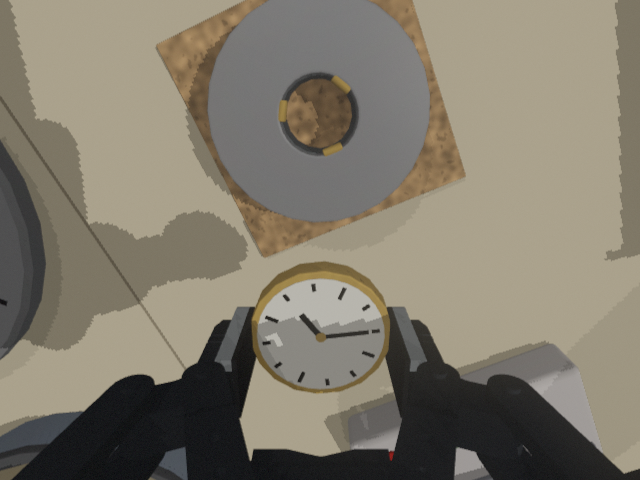

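```bash
cat > c.py <<'E'
from h import *
def clock(d,P):
    o=telemetry.get_obs();w=cloud(d,P);hs=cv2.cvtColor(d['img'],cv2.COLOR_BGR2HSV).astype(int)
    rs=eyes.outline_of('clock_insert',d)
    r=min(rs,key=lambda r:np.hypot((r['box'][0]+r['box'][2])/2-320,(r['box'][1]+r['box'][3])/2-335));m=r['region']
    p=w[m];zt=np.nanmedian(p[:,2]);q=p[abs(p[:,2]-zt)<.004]
    c,rad=cv2.minEnclosingCircle(q[:,:2].astype(np.float32))
    A=np.c_[q[:,:2],np.ones(len(q))];n=np.linalg.lstsq(A,q[:,2],rcond=None)[0]
    print(r['confidence'],r['box'],'top z',zt,'tilt',n[:2],'c',c,rad,'rel',np.array(c)-o['tool_pos'][:2],'tcp',o['tool_pos'])
    return np.array(c)
if __name__=='__main__':
    d,P=cam('wrist');c=clock(d,P)
    o=telemetry.get_obs();M=R.from_rotvec(o['tool_rot']).as_matrix()
    print('shift',M.T@np.append(np.array([.4761,-.3074])-c,0))
E
python3 c.py
```

```text
Traceback (most recent call last):
  File "c.py", line 12, in <module>
    d,P=cam('wrist');c=clock(d,P)
                       ~~~~~^^^^^
  File "c.py", line 5, in clock
    r=min(rs,key=lambda r:np.hypot((r['box'][0]+r['box'][2])/2-320,(r['box'][1]+r['box'][3])/2-335));m=r['region']
ValueError: min() iterable argument is empty
```

```bash
sed -i '/rs=eyes/d; s/^    r=min.*/    v,u=np.mgrid[:480,:640];sat=(hs[...,2]>75);z0=np.nanmedian(w[320:350,300:340,2]);m=sat\&(np.hypot(u-321,v-330)<75)\&(abs(w[...,2]-z0)<.004);k=cv2.connectedComponentsWithStats(cv2.morphologyEx(m.astype(np.uint8),cv2.MORPH_OPEN,np.ones((9,9))))[1];m=k==k[345,330]/; s/r\[.confidence.\],r\[.box.\]/cv2.boundingRect(m.astype(np.uint8))/' c.py; python3 c.py
```

```text
(252, 268, 138, 125) top z 0.15719063056468377 tilt [ 0.00111364 -0.00262384] c (0.5463907718658447, -0.33907055854797363) 0.027426989749073982 rel [-0.00208396  0.0013044 ] tcp [ 0.54847473 -0.34037496  0.3166151 ]
shift [ 7.70938451e-02 -5.96367874e-04  1.69751080e-05]
```

The hole is at (318,113) with three clips, and the clock is level. I'll move over the hole and part-way down.

>>> {"name": "apply_moves", "arguments": {
  "plan": [
    [0.045,0.04,-0.001,0,0],
    [0.045,0.077,-0.001,0,0],
    [0.045,0.077,-0.001,0,0],
    [0.045,0.077,-0.001,0.03,0],
    [0.045,0.077,-0.001,0.05,0],
    [0.045,0.077,-0.001,0.07,0],
    [0.045,0.077,-0.001,0.07,0],
    [0.045,0.077,-0.001,0.07,0],
    [0.045,0.077,-0.001,0.07,0]
  ]
}}

```text
t: 20.13
tool_pos: [0.4783, -0.3103, 0.2481]
tool_rot: [0.673, 3.067, -0.001]
contact_force: [0.4, -0.5, 0.5]
opening: 0.0519
grip_force: 26.6
```

```bash
python3 c.py
```

```text
(252, 267, 138, 126) top z 0.08884306598586657 tilt [ 0.00399736 -0.00473207] c (0.476748526096344, -0.3090529441833496) 0.027300870046019554 rel [-0.00172007  0.00148548] tcp [ 0.4784686  -0.31053842  0.24867209]
shift [ 1.28150192e-03  1.22904024e-03 -4.84634824e-06]
```

>>> {"name": "apply_moves", "arguments": {
  "plan": [
    [0.045,0.001,0.001,0,0],
    [0.045,0.001,0.001,0.008,0],
    [0.045,0.001,0.001,0.013,0],
    [0.045,0.001,0.001,0.017,0],
    [0.045,0.001,0.001,0.02,0],
    [0.045,0.001,0.001,0.021,0],
    [0.045,0.001,0.001,0.021,0],
    [0.045,0.001,0.001,0.021,0]
  ]
}}

```text
t: 20.85
tool_pos: [0.4774, -0.309, 0.2258]
tool_rot: [0.674, 3.068, -0.0]
contact_force: [2.2, 0.8, 1.2]
opening: 0.0519
grip_force: 26.7
```

>>> {"name": "apply_moves", "arguments": {
  "plan": [
    [0.045,0,0,0.001,0],
    [0.045,0,0,0.002,0],
    [0.045,0,0,0.002,0]
  ]
}}

```text
t: 21.1
tool_pos: [0.4777, -0.3092, 0.2248]
tool_rot: [0.674, 3.067, -0.001]
contact_force: [0.1, 1.2, 4.3]
opening: 0.0516
grip_force: 27.1
```

```bash
python3 c.py; python3 -c "
from h import *
to(.476,-.307,.07)"
```

```text
(252, 267, 138, 126) top z 0.06562308545136372 tilt [ 0.00178837 -0.00293853] c (0.47640421986579895, -0.307733416557312) 0.0275739599019289 rel [-0.00124618  0.00146312] tcp [ 0.4776504  -0.30919654  0.22480065]
shift [ 4.16007481e-04  1.75081543e-04 -7.46114564e-07]
TO  [0.0024 0.0013 0.0001] | at [ 0.4777 -0.3092  0.2248] open 0.0517 F [-0.3  0.9  5.1] t 21.1
```

Resting on the clips (bezel top at 65.6 mm, about 5 N). Releasing and closing the fingers above it.

>>> {"name": "apply_moves", "arguments": {
  "plan": [
    [0.06,0,0,0,0],
    [0.07,0,0,0,0],
    [0.07,0,0,0,0],
    [0.07,0,0,-0.01,0],
    [0.07,0,0,-0.04,0],
    [0.07,0.001,-0.001,-0.06,0],
    [0.0,0.001,0,-0.06,0],
    [0.0,0.002,0.001,-0.06,0],
    [0.0,0.002,0.001,-0.06,0],
    [0.0,0.002,0.001,-0.06,0],
    [0.0,0.002,0.001,-0.06,0],
    [0.0,0.002,0.001,-0.06,0]
  ]
}}

```text
t: 22.15
tool_pos: [0.4755, -0.3069, 0.2824]
tool_rot: [-0.674, -3.066, -0.002]
contact_force: [0.3, -0.1, -0.1]
opening: -0.0
grip_force: 0.0
```

```bash
python3 - <<'E'
from h import *
d,P=cam('wrist');w=cloud(d,P);cv2.imwrite('pics/w4.png',d['img'])
c=circ(w,.476,-.308,.058,.072,.035);print(c)
to(.4762,-.3075,.066+.0183,'touch')
E
```

```text
(array([ 0.4756428 , -0.30749962]), 0.027103791013360023, array([ 0.47141387, -0.30567301]), np.float64(0.06623887343312175), np.int64(7155))
TO touch [-0.0009 -0.0002  0.0436] | at [ 0.4756 -0.307   0.2826] open -0.0002 F [-0.2 -0.4  0. ] t 22.2
```

View pics/w4.png

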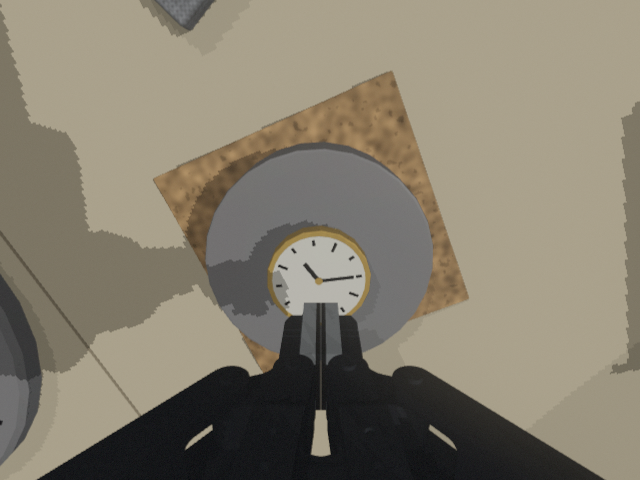

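The clock sits level and centred at (318,280). Pressing down.

>>> {"name": "apply_moves", "arguments": {
  "plan": [
    [0,0,0,0.02,0],
    [0,0,0,0.035,0],
    [0,0,0,0.042,0],
    [0,0,0,0.044,0],
    [0,0,0,0.046,0],
    [0,0,0,0.048,0],
    [0,0,0,0.048,0]
  ]
}}

```text
t: 22.78
tool_pos: [0.4763, -0.3075, 0.237]
tool_rot: [0.674, 3.067, -0.001]
contact_force: [-0.6, 1.3, 2.5]
opening: 0.0001
grip_force: 1.1
```

>>> {"name": "apply_moves", "arguments": {
  "plan": [
    [0,0,0,0.002,0],
    [0,0,0,0.004,0],
    [0,0,0,0.006,0],
    [0,0,0,0.008,0],
    [0,0,0,0.008,0],
    [0,0,0,0.008,0]
  ]
}}

```text
t: 23.28
tool_pos: [0.4759, -0.3073, 0.2284]
tool_rot: [-0.674, -3.068, 0.0]
contact_force: [-2.0, 1.5, 5.2]
opening: 0.0
grip_force: 2.8
```

>>> {"name": "apply_moves", "arguments": {
  "plan": [
    [0,0,0,0.002,0],
    [0,0,0,0.004,0],
    [0,0,0,0.005,0],
    [0,0,0,0.005,0],
    [0,0,0,0.005,0]
  ]
}}

```text
t: 23.7
tool_pos: [0.4764, -0.3076, 0.2283]
tool_rot: [-0.673, -3.066, -0.001]
contact_force: [-12.9, 10.7, 31.9]
opening: -0.0005
grip_force: 16.2
```

>>> {"name": "apply_moves", "arguments": {
  "plan": [
    [0,0,0,-0.03,0],
    [0,0,0,-0.07,0],
    [0,-0.06,0,-0.11,0],
    [0.05,-0.06,0,-0.15,0],
    [0.055,-0.06,0,-0.16,0],
    [0.055,-0.06,0,-0.16,0],
    [0.055,-0.06,0,-0.16,0]
  ]
}}

```text
t: 24.28
tool_pos: [0.531, -0.3328, 0.3853]
tool_rot: [0.673, 3.064, -0.004]
contact_force: [0.3, 0.1, -0.4]
opening: 0.0483
grip_force: 0.0
```

```bash
python3 - <<'E'
from h import *
d,P=cam('wrist');w=cloud(d,P);cv2.imwrite('pics/w5.png',d['img'])
for z0 in [(.05,.07)]:
  m=(np.hypot(w[...,0]-.476,w[...,1]+.3075)<.022)&(w[...,2]>.03);q=w[m];A=np.c_[q[:,:2]-[.476,-.3075],np.ones(len(q))]
  print('dial plane',np.linalg.lstsq(A,q[:,2],rcond=None)[0])
m=(np.hypot(w[...,0]-.476,w[...,1]+.3075)<.06)&(np.hypot(w[...,0]-.476,w[...,1]+.3075)>.033);q=w[m];print('stone',np.nanmean(q[:,2]))
d,P=cam('top');w=cloud(d,P)
for n,a in dict(spray=(.465,.358,.12,.145,.03),sealer=(.47,.29,.1,.125,.03),pig=(.483,.2195,.11,.132,.03),wax=(.514,-.054,.024,.04,.03)).items(): print(n,circ(w,*a)[:2])
to(.483,.2195,.117,'pig')
E
```

```text
dial plane [ 0.00264752 -0.0038428   0.05495354]
stone 0.17784759243986692
spray (array([0.4641872 , 0.35747021]), 0.017548317089676857)
sealer (array([0.46858633, 0.28888124]), 0.016355840489268303)
pig (array([0.48120388, 0.21999905]), 0.019298411905765533)
wax (array([ 0.51341432, -0.05392542]), 0.01766042970120907)
TO pig [0.2737 0.481  0.1103] | at [ 0.5299 -0.3321  0.3811] open 0.055 F [-0.3 -0.1 -0.2] t 24.4
```

View pics/w5.png

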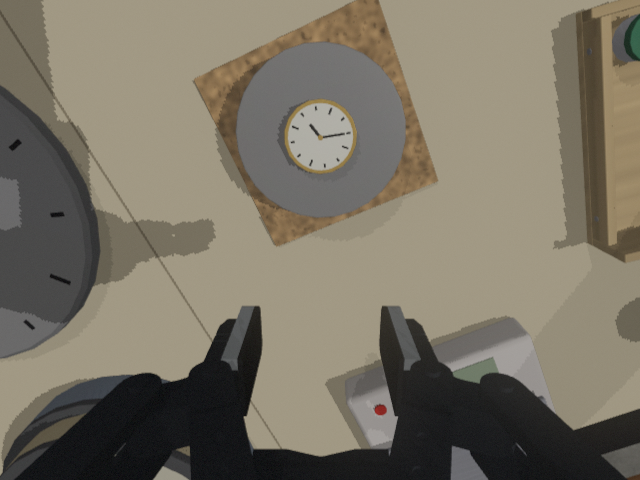

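Snapped home: dial plane at 54.95 mm and flat, at (320,136). Now returning the containers, starting with the pigment bottle.

>>> {"name": "apply_moves", "arguments": {
  "plan": [
    [0.06,0.274,0.481,0,0],
    [0.06,0.274,0.481,0,0],
    [0.06,0.274,0.481,0,0],
    [0.06,0.274,0.481,0,0],
    [0.06,0.274,0.481,0,0],
    [0.06,0.274,0.481,0,0],
    [0.06,0.274,0.481,0,0],
    [0.06,0.274,0.481,0,0],
    [0.06,0.274,0.481,0,0],
    [0.06,0.274,0.481,0,0],
    [0.06,0.274,0.481,0,0],
    [0.06,0.274,0.481,0,0]
  ],
  "newtons": 30
}}

```text
t: 25.38
tool_pos: [0.4863, 0.1676, 0.3801]
tool_rot: [-0.674, -3.065, 0.003]
contact_force: [0.5, 1.0, -0.2]
opening: 0.0598
grip_force: 0.0
```

>>> {"name": "apply_moves", "arguments": {
  "plan": [
    [0.06,0.028,0.049,0,0],
    [0.06,0.028,0.049,0,0],
    [0.06,0.028,0.049,0,0],
    [0.06,0.028,0.049,0.03,0],
    [0.06,0.028,0.049,0.03,0],
    [0.06,0.028,0.049,0.03,0]
  ]
}}

```text
t: 25.88
tool_pos: [0.482, 0.221, 0.3493]
tool_rot: [-0.675, -3.062, 0.006]
contact_force: [0.0, 0.7, 0.7]
opening: 0.0597
grip_force: 0.0
```

```bash
python3 -c "
from h import *
to(.483,.2198,.2693-.1547,'pig')"
```

```text
TO pig [-0.0018 -0.0002  0.08  ] | at [0.482  0.221  0.3493] open 0.0597 F [0.  0.7 0.7] t 25.9
```

>>> {"name": "apply_moves", "arguments": {
  "plan": [
    [0.06,-0.002,0,0.04,0],
    [0.06,-0.002,0,0.07,0],
    [0.06,-0.002,0,0.079,0],
    [0.06,-0.002,0,0.079,0],
    [0.06,-0.002,0,0.079,0],
    [0.025,-0.002,0,0.079,0],
    [0.025,-0.002,0,0.079,0],
    [0.025,-0.002,0,0.079,0],
    [0.025,-0.002,0,0.079,0],
    [0.025,-0.002,0,0.079,0],
    [0.025,-0.002,0,0.079,0]
  ]
}}

```text
t: 26.8
tool_pos: [0.4858, 0.2214, 0.2766]
tool_rot: [0.673, 3.064, 0.002]
contact_force: [-1.2, -1.9, 5.8]
opening: 0.0366
grip_force: 30.1
```

```bash
python3 -c "
from h import *
o=telemetry.get_obs()
to(.615,-.068,o['tool_pos'][2]+.004-.1547,'pig return')"
```

```text
TO pig return [-0.2386 -0.2086 -0.0036] | at [0.4858 0.2214 0.2766] open 0.0366 F [-1.2 -1.9  5.8] t 26.8
```

>>> {"name": "apply_moves", "arguments": {
  "plan": [
    [0.025,0,0,-0.02,0],
    [0.025,0,0,-0.06,0],
    [0.025,0,0,-0.1,0],
    [0.025,-0.239,-0.209,-0.1,0],
    [0.025,-0.239,-0.209,-0.1,0],
    [0.025,-0.239,-0.209,-0.1,0],
    [0.025,-0.239,-0.209,-0.1,0],
    [0.025,-0.239,-0.209,-0.1,0],
    [0.025,-0.239,-0.209,-0.1,0],
    [0.025,-0.239,-0.209,-0.1,0],
    [0.025,-0.239,-0.209,-0.1,0],
    [0.025,-0.239,-0.209,-0.1,0]
  ]
}}

```text
t: 27.8
tool_pos: [0.6153, -0.0732, 0.3738]
tool_rot: [0.682, 3.065, -0.003]
contact_force: [-1.6, 0.6, -2.6]
opening: 0.0364
grip_force: 30.8
```

>>> {"name": "apply_moves", "arguments": {
  "plan": [
    [0.025,0,0,0,0],
    [0.025,0,0,0.03,0],
    [0.025,0,0,0.06,0],
    [0.025,0,0,0.08,0],
    [0.025,0,0,0.08,0],
    [0.025,0,0,0.08,0]
  ]
}}

```text
t: 28.3
tool_pos: [0.6133, -0.0673, 0.2923]
tool_rot: [-0.671, -3.065, -0.001]
contact_force: [0.4, -0.5, -3.2]
opening: 0.0364
grip_force: 30.9
```

```bash
cat > g.py <<'E'
from h import *
import sys
x,y,tz,h=map(float,sys.argv[1:5])   # cap target, TCP place z, top height of cap
d,P=cam('wrist');w=cloud(d,P);o=telemetry.get_obs();T=o['tool_pos']
zt=h+T[2]-tz
hs=cv2.cvtColor(d['img'],cv2.COLOR_BGR2HSV)
m=(np.hypot(w[...,0]-T[0],w[...,1]-T[1])<.03)&(abs(w[...,2]-zt)<.006)
p=w[m]; 
if len(p): print('cap held',cv2.minEnclosingCircle(p[:,:2].astype(np.float32)),p[:,2].mean(),len(p))
to(x,y,tz-.1547,'place')
E
python3 g.py .615 -.068 .2806 .124; python3 - <<'E'
from h import *
d,P=cam('top');cv2.imwrite('pics/t3.png',cv2.resize(d['img'][150:350,150:450],None,fx=2,fy=2))
E
```

```text
cap held ((0.6071217656135559, -0.0644497349858284), 0.02905183844268322) 0.13607396454636234 8416
TO place [-0.0009  0.0001  0.014 ] | at [ 0.6141 -0.0677  0.2946] open 0.0365 F [ 0.4  0.1 -1.8] t 28.4
```

View pics/t3.png

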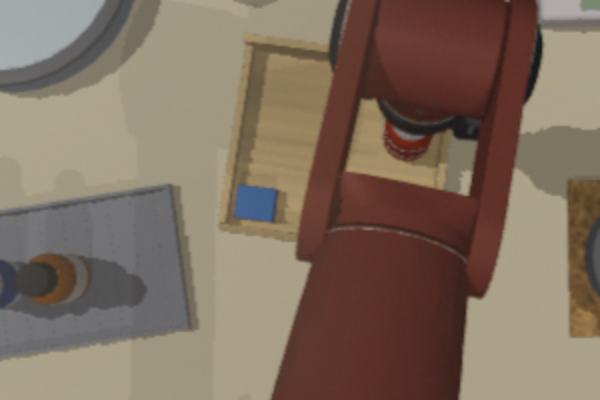

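The bottle hangs over its spot (around (408,140)). I'll lower it with a small correction.

>>> {"name": "apply_moves", "arguments": {
  "plan": [
    [0.025,-0.002,0.001,0.004,0],
    [0.025,-0.002,0.001,0.009,0],
    [0.025,-0.002,0.001,0.012,0],
    [0.025,-0.002,0.001,0.014,0],
    [0.025,-0.002,0.001,0.014,0]
  ]
}}

```text
t: 28.82
tool_pos: [0.6169, -0.0688, 0.2814]
tool_rot: [0.674, 3.066, -0.0]
contact_force: [-1.0, 1.0, 3.7]
opening: 0.0367
grip_force: 31.5
```

>>> {"name": "apply_moves", "arguments": {
  "plan": [
    [0.055,0,0,0,0],
    [0.055,0,0,0,0],
    [0.055,0,0,0,0],
    [0.055,0,0,-0.02,0],
    [0.055,0,0,-0.06,0],
    [0.055,0,0,-0.1,0],
    [0.055,0,0,-0.12,0],
    [0.055,0.03,0,-0.12,0],
    [0.055,0.03,0,-0.12,0],
    [0.055,0.03,0,-0.12,0]
  ]
}}

```text
t: 29.65
tool_pos: [0.5884, -0.0557, 0.3996]
tool_rot: [0.674, 3.068, -0.0]
contact_force: [-0.5, -0.1, -0.1]
opening: 0.0551
grip_force: 0.0
```

```bash
python3 - <<'E'
from h import *
d,P=cam('wrist');w=cloud(d,P);print('pig wrist',circ(w,.614,-.068,.118,.132,.03))
d,P=cam('scene');w=cloud(d,P);print('pig scene (orig .615 -.069)',circ(w,.614,-.068,.118,.132,.03))
to(.4726,.2892,.14,'sealer above')
E
```

```text
pig wrist (array([ 0.60749441, -0.06519379]), 0.019246987998485565, array([ 0.60621124, -0.06439316]), np.float64(0.12347724862661727), np.int64(2291))
pig scene (orig .615 -.069) (array([ 0.60737795, -0.06502942]), 0.020811807364225388, array([ 0.61004738, -0.0667723 ]), np.float64(0.12417799795362477), np.int64(237))
TO sealer above [0.2506 0.2646 0.1044] | at [ 0.5892 -0.0561  0.399 ] open 0.0553 F [ 0.  -0.5  0.4] t 29.8
```

The pigment bottle is about 7 mm off along tool x because the cap sat off-centre in the pads. I'll regrasp it centred and fix that.

>>> {"name": "apply_moves", "arguments": {
  "plan": [
    [0.06,-0.02,0,0.04,0],
    [0.06,-0.02,0,0.08,0],
    [0.06,-0.02,0,0.11,0],
    [0.06,-0.02,0,0.116,0],
    [0.06,-0.02,0,0.116,0],
    [0.06,-0.02,0,0.116,0],
    [0.025,-0.02,0,0.116,0],
    [0.025,-0.02,0,0.116,0],
    [0.025,-0.02,0,0.116,0],
    [0.025,-0.02,0,0.116,0],
    [0.025,-0.02,0,0.116,0],
    [0.025,-0.02,0,0.116,0]
  ]
}}

```text
t: 30.75
tool_pos: [0.6083, -0.0648, 0.2872]
tool_rot: [0.673, 3.063, -0.001]
contact_force: [-0.9, -0.4, 5.8]
opening: 0.036
grip_force: 30.3
```

>>> {"name": "apply_moves", "arguments": {
  "plan": [
    [0.025,0,0,-0.005,0],
    [0.025,0,0,-0.01,0],
    [0.025,-0.008,0,-0.01,0],
    [0.025,-0.008,0,-0.01,0],
    [0.025,-0.008,0,-0.01,0],
    [0.025,-0.008,0,-0.01,0]
  ]
}}

```text
t: 31.25
tool_pos: [0.6144, -0.0678, 0.293]
tool_rot: [-0.674, -3.067, -0.0]
contact_force: [-0.5, 1.2, -2.0]
opening: 0.0359
grip_force: 30.4
```

```bash
cat > g.py <<'E'
from h import *
import sys
def held(h,wide=.022):
    d,P=cam('wrist');w=cloud(d,P);o=telemetry.get_obs();T=o['tool_pos']
    M=R.from_rotvec(o['tool_rot']).as_matrix();l=(w-T)@M
    hw=o['opening']/2
    m=(np.abs(l[...,1])<hw-.001)&(np.abs(l[...,0])<.035)&(l[...,2]<.162)&(l[...,2]>.13)
    m=cv2.morphologyEx(m.astype(np.uint8),cv2.MORPH_OPEN,np.ones((5,5)))>0
    p=l[m]; zt=np.percentile(p[:,2],10);q=p[abs(p[:,2]-zt)<.004]
    lx=np.percentile(q[:,0],[.5,99.5]);c=T+M@np.array([lx.mean(),0,zt])
    print('cap x in tool',lx.round(4),'mid',lx.mean().round(4),'ztop',zt.round(4),'world',c.round(4),'tcp',T.round(4),'F',o['contact_force'].round(1))
    return c,M,T
x,y=map(float,sys.argv[1:3])
c,M,T=held(0)
print('shift so cap to target',(M.T@np.array([x-c[0],y-c[1],0])).round(4))
E
python3 g.py .6146 -.0681
```

```text
Traceback (most recent call last):
  File "g.py", line 14, in <module>
    c,M,T=held(0)
          ~~~~^^^
  File "g.py", line 9, in held
    p=l[m]; zt=np.percentile(p[:,2],10);q=p[abs(p[:,2]-zt)<.004]
               ~~~~~~~~~~~~~^^^^^^^^^^^
IndexError: index -1 is out of bounds for axis 0 with size 0
```

```bash
sed -i 's/<.162/<.168/' g.py; python3 g.py .6146 -.0681
```

```text
cap x in tool [-0.0157  0.0203] mid 0.0023 ztop 0.1628 world [ 0.612  -0.0668  0.1302] tcp [ 0.6143 -0.0678  0.293 ] F [ 0.8 -0.  -2.9]
shift so cap to target [-0.0029 -0.0001 -0.    ]
```

>>> {"name": "apply_moves", "arguments": {
  "plan": [
    [0.025,-0.003,0,0,0],
    [0.025,-0.003,0,0.003,0],
    [0.025,-0.003,0,0.005,0],
    [0.025,-0.003,0,0.007,0],
    [0.025,-0.003,0,0.007,0]
  ]
}}

```text
t: 31.77
tool_pos: [0.6175, -0.0692, 0.2874]
tool_rot: [0.674, 3.067, -0.0]
contact_force: [-0.8, -1.0, 1.3]
opening: 0.0361
grip_force: 30.7
```

>>> {"name": "apply_moves", "arguments": {
  "plan": [
    [0.055,0,0,0,0],
    [0.055,0,0,0,0],
    [0.055,0,0,0,0],
    [0.055,0,0,-0.02,0],
    [0.055,0,0,-0.06,0],
    [0.055,0,0,-0.1,0],
    [0.055,0,0,-0.12,0],
    [0.055,0.03,0,-0.12,0],
    [0.055,0.03,0,-0.12,0],
    [0.055,0.03,0,-0.12,0]
  ]
}}

```text
t: 32.6
tool_pos: [0.5893, -0.056, 0.4068]
tool_rot: [0.674, 3.068, -0.0]
contact_force: [0.5, -0.4, -0.2]
opening: 0.0547
grip_force: 0.0
```

```bash
python3 - <<'E'
from h import *
d,P=cam('wrist');w=cloud(d,P);print('pig wrist',circ(w,.614,-.068,.118,.132,.03))
to(.4695,.29,.18,'sealer above')
E
```

```text
pig wrist (array([ 0.61502564, -0.06888424]), 0.019189512357115746, array([ 0.61380579, -0.06842867]), np.float64(0.1234872151944504), np.int64(2145))
TO sealer above [0.2544 0.264  0.0717] | at [ 0.5898 -0.0563  0.4064] open 0.0547 F [-0.4 -0.6 -0. ] t 32.6
```

>>> {"name": "apply_moves", "arguments": {
  "plan": [
    [0.06,0.224,0.264,0,0],
    [0.06,0.224,0.264,0,0],
    [0.06,0.224,0.264,0,0],
    [0.06,0.224,0.264,0,0],
    [0.06,0.224,0.264,0,0],
    [0.06,0.224,0.264,0,0],
    [0.06,0.224,0.264,0,0],
    [0.06,0.224,0.264,0,0],
    [0.06,0.224,0.264,0,0],
    [0.06,0.224,0.264,0,0],
    [0.06,0.224,0.264,0,0],
    [0.06,0.224,0.264,0,0]
  ]
}}

```text
t: 33.65
tool_pos: [0.4981, 0.2762, 0.4062]
tool_rot: [-0.676, -3.068, 0.002]
contact_force: [-0.2, -0.8, 0.1]
opening: 0.0598
grip_force: 0.0
```

```bash
python3 - <<'E'
from h import *
d,P=cam('wrist');w=cloud(d,P);c=circ(w,.4695,.29,.103,.12,.03);print(c);s=circ(w,.465,.358,.12,.145,.03);print(s)
to(*c[0],.106,'sealer')
E
```

```text
(array([0.46974263, 0.2900089 ]), 0.01647651568055153, array([0.46892535, 0.29029319]), np.float64(0.11139244935590979), np.int64(1741))
(array([0.46492115, 0.3581022 ]), 0.016948331147432327, array([0.46395003, 0.35765107]), np.float64(0.13112394087233503), np.int64(2624))
TO sealer [0.0317 0.001  0.1456] | at [0.4982 0.2759 0.4063] open 0.0602 F [ 1.3 -0.3  0.2] t 33.7
```

>>> {"name": "apply_moves", "arguments": {
  "plan": [
    [0.06,0.032,0.001,0.03,0],
    [0.06,0.032,0.001,0.07,0],
    [0.06,0.032,0.001,0.11,0],
    [0.06,0.032,0.001,0.14,0],
    [0.06,0.032,0.001,0.147,0],
    [0.06,0.032,0.001,0.147,0],
    [0.06,0.032,0.001,0.147,0],
    [0.02,0.032,0.001,0.147,0],
    [0.02,0.032,0.001,0.147,0],
    [0.02,0.032,0.001,0.147,0],
    [0.02,0.032,0.001,0.147,0],
    [0.02,0.032,0.001,0.147,0]
  ]
}}

```text
t: 34.7
tool_pos: [0.4698, 0.2917, 0.2627]
tool_rot: [0.673, 3.064, 0.003]
contact_force: [-1.4, -1.8, 6.5]
opening: 0.0309
grip_force: 29.5
```

>>> {"name": "apply_moves", "arguments": {
  "plan": [
    [0.02,0,0,0,0],
    [0.02,0,0,-0.02,0],
    [0.02,0,0,-0.06,0],
    [0.02,0,0,-0.1,0],
    [0.02,0,0,-0.1,0],
    [0.02,0,0,-0.1,0]
  ]
}}

```text
t: 35.2
tool_pos: [0.4696, 0.292, 0.3643]
tool_rot: [0.673, 3.062, 0.008]
contact_force: [-0.3, 0.0, -1.9]
opening: 0.0307
grip_force: 30.5
```

```bash
python3 g.py .5674 .0113
```

```text
cap x in tool [-0.0154  0.0148] mid -0.0003 ztop 0.1468 world [0.4695 0.2917 0.2145] tcp [0.4689 0.2916 0.3612] F [ 0.1  0.1 -1.8]
shift so cap to target [-2.064e-01 -2.135e-01 -1.000e-04]
```

>>> {"name": "apply_moves", "arguments": {
  "plan": [
    [0.02,-0.206,-0.213,0,0],
    [0.02,-0.206,-0.213,0,0],
    [0.02,-0.206,-0.213,0,0],
    [0.02,-0.206,-0.213,0,0],
    [0.02,-0.206,-0.213,0,0],
    [0.02,-0.206,-0.213,0,0],
    [0.02,-0.206,-0.213,0,0],
    [0.02,-0.206,-0.213,0,0],
    [0.02,-0.206,-0.213,0.03,0],
    [0.02,-0.206,-0.213,0.06,0],
    [0.02,-0.206,-0.213,0.08,0],
    [0.02,-0.206,-0.213,0.08,0]
  ]
}}

```text
t: 36.25
tool_pos: [0.5632, 0.0121, 0.2715]
tool_rot: [-0.672, -3.054, 0.002]
contact_force: [-0.9, 0.2, -2.2]
opening: 0.0307
grip_force: 30.7
```

>>> {"name": "apply_moves", "arguments": {
  "plan": [
    [0.02,0,0,0,0],
    [0.02,0,0,0,0],
    [0.02,0,0,0,0]
  ]
}}

```text
t: 36.5
tool_pos: [0.5671, 0.0119, 0.2816]
tool_rot: [0.673, 3.066, 0.001]
contact_force: [0.6, -0.0, -1.6]
opening: 0.0304
grip_force: 30.7
```

```bash
python3 g.py .5674 .0113
```

```text
cap x in tool [-0.0144  0.0159] mid 0.0008 ztop 0.1502 world [0.5669 0.0121 0.1315] tcp [0.5671 0.0119 0.2818] F [ 0.5 -0.5 -0.2]
shift so cap to target [-0.0008 -0.0006  0.    ]
```

Lower by about 15 mm and release.

>>> {"name": "apply_moves", "arguments": {
  "plan": [
    [0.02,-0.001,-0.001,0.005,0],
    [0.02,-0.001,-0.001,0.01,0],
    [0.02,-0.001,-0.001,0.013,0],
    [0.02,-0.001,-0.001,0.015,0],
    [0.02,-0.001,-0.001,0.015,0],
    [0.02,-0.001,-0.001,0.015,0]
  ]
}}

```text
t: 37.05
tool_pos: [0.5676, 0.0101, 0.2668]
tool_rot: [0.674, 3.066, -0.001]
contact_force: [-2.2, -0.5, 7.2]
opening: 0.0308
grip_force: 31.6
```

>>> {"name": "apply_moves", "arguments": {
  "plan": [
    [0.055,0,0,0,0],
    [0.055,0,0,0,0],
    [0.055,0,0,0,0],
    [0.055,0,0,-0.02,0],
    [0.055,0,0,-0.06,0],
    [0.055,0,0,-0.1,0],
    [0.055,0,0,-0.13,0],
    [0.055,-0.03,0,-0.13,0],
    [0.055,-0.03,0,-0.13,0],
    [0.055,-0.03,0,-0.13,0]
  ]
}}

```text
t: 37.88
tool_pos: [0.5946, -0.0025, 0.3944]
tool_rot: [-0.675, -3.067, -0.0]
contact_force: [-1.3, 0.3, -0.9]
opening: 0.0551
grip_force: 0.0
```

```bash
python3 - <<'E'
from h import *
d,P=cam('wrist');w=cloud(d,P);print('sealer orig .5674 .0113',circ(w,.567,.011,.11,.125,.03))
to(.4649,.3581,.129,'spray')
E
```

```text
sealer orig .5674 .0113 (array([0.56612229, 0.00868085]), 0.016469648107886314, array([0.56535068, 0.00893709]), np.float64(0.11549840455233218), np.int64(1913))
TO spray [0.2681 0.273  0.1102] | at [ 0.5939 -0.0022  0.3934] open 0.0549 F [0.9 0.5 0.7] t 37.9
```

The sealer bottle is within 3 mm of its spot. The spray can is next.

>>> {"name": "apply_moves", "arguments": {
  "plan": [
    [0.06,0.238,0.273,-0.01,0],
    [0.06,0.238,0.273,-0.01,0],
    [0.06,0.238,0.273,-0.01,0],
    [0.06,0.238,0.273,-0.01,0],
    [0.06,0.238,0.273,-0.01,0],
    [0.06,0.238,0.273,-0.01,0],
    [0.06,0.238,0.273,-0.01,0],
    [0.06,0.238,0.273,-0.01,0],
    [0.06,0.238,0.273,-0.01,0],
    [0.06,0.238,0.273,-0.01,0],
    [0.06,0.238,0.273,-0.01,0],
    [0.06,0.238,0.273,-0.01,0]
  ]
}}

```text
t: 38.93
tool_pos: [0.492, 0.3451, 0.4033]
tool_rot: [-0.674, -3.067, 0.003]
contact_force: [0.6, -0.3, 0.2]
opening: 0.06
grip_force: 0.0
```

```bash
python3 - <<'E'
from h import *
d,P=cam('wrist');w=cloud(d,P);s=circ(w,.465,.358,.12,.145,.03);print(s)
to(*s[0],.127,'spray')
E
```

```text
(array([0.46446848, 0.35865676]), 0.017032906413078308, array([0.46368398, 0.35902497]), np.float64(0.13120130626071988), np.int64(2311))
TO spray [0.0312 0.0012 0.1219] | at [0.4924 0.3446 0.4036] open 0.0601 F [-0.5  0.1  0.2] t 39.0
```

>>> {"name": "apply_moves", "arguments": {
  "plan": [
    [0.06,0.031,0.001,0.03,0],
    [0.06,0.031,0.001,0.07,0],
    [0.06,0.031,0.001,0.11,0],
    [0.06,0.031,0.001,0.122,0],
    [0.06,0.031,0.001,0.123,0],
    [0.06,0.031,0.001,0.123,0],
    [0.02,0.031,0.001,0.123,0],
    [0.02,0.031,0.001,0.123,0],
    [0.02,0.031,0.001,0.123,0],
    [0.02,0.031,0.001,0.123,0],
    [0.02,0.031,0.001,0.123,0],
    [0.02,0.031,0.001,0.123,0]
  ]
}}

```text
t: 39.98
tool_pos: [0.466, 0.3598, 0.2853]
tool_rot: [0.674, 3.064, 0.005]
contact_force: [-0.7, -1.6, 6.2]
opening: 0.0333
grip_force: 29.8
```

>>> {"name": "apply_moves", "arguments": {
  "plan": [
    [0.02,0,0,-0.02,0],
    [0.02,0,0,-0.06,0],
    [0.02,0,0,-0.1,0],
    [0.02,0,0,-0.1,0],
    [0.02,0,0,-0.1,0]
  ]
}}

```text
t: 40.4
tool_pos: [0.4656, 0.3598, 0.3867]
tool_rot: [0.673, 3.062, 0.009]
contact_force: [-0.5, -0.5, -2.9]
opening: 0.0327
grip_force: 30.7
```

```bash
python3 g.py .641 .066
```

```text
cap x in tool [-0.0151  0.017 ] mid 0.001 ztop 0.1492 world [0.4645 0.3601 0.2343] tcp [0.465  0.3595 0.3835] F [-0.6 -0.1 -1.7]
shift so cap to target [-0.2836 -0.193  -0.    ]
```

>>> {"name": "apply_moves", "arguments": {
  "plan": [
    [0.02,-0.284,-0.193,0,0],
    [0.02,-0.284,-0.193,0,0],
    [0.02,-0.284,-0.193,0,0],
    [0.02,-0.284,-0.193,0,0],
    [0.02,-0.284,-0.193,0,0],
    [0.02,-0.284,-0.193,0,0],
    [0.02,-0.284,-0.193,0,0],
    [0.02,-0.284,-0.193,0,0],
    [0.02,-0.284,-0.193,0,0],
    [0.02,-0.284,-0.193,0.03,0],
    [0.02,-0.284,-0.193,0.06,0],
    [0.02,-0.284,-0.193,0.08,0]
  ]
}}

```text
t: 41.45
tool_pos: [0.6403, 0.0646, 0.2963]
tool_rot: [-0.675, -3.061, 0.002]
contact_force: [-0.5, 0.2, -2.3]
opening: 0.0333
grip_force: 30.7
```

>>> {"name": "apply_moves", "arguments": {
  "plan": [
    [0.02,0,0,0,0],
    [0.02,0,0,0,0],
    [0.02,0,0,0,0],
    [0.02,0,0,0,0]
  ]
}}

```text
t: 41.78
tool_pos: [0.6423, 0.0653, 0.3039]
tool_rot: [0.673, 3.065, 0.001]
contact_force: [0.3, -0.2, -0.8]
opening: 0.0335
grip_force: 30.7
```

```bash
python3 g.py .641 .066
```

```text
cap x in tool [-0.0141  0.018 ] mid 0.0019 ztop 0.1529 world [0.6412 0.0661 0.1512] tcp [0.6424 0.0653 0.3041] F [-0.2  1.3 -1.5]
shift so cap to target [ 0.0001 -0.0001 -0.    ]
```

>>> {"name": "apply_moves", "arguments": {
  "plan": [
    [0.02,0,0,0.005,0],
    [0.02,0,0,0.01,0],
    [0.02,0,0,0.013,0],
    [0.02,0,0,0.015,0],
    [0.02,0,0,0.015,0],
    [0.02,0,0,0.015,0]
  ]
}}

```text
t: 42.33
tool_pos: [0.6425, 0.0648, 0.2895]
tool_rot: [0.674, 3.065, -0.0]
contact_force: [-1.7, -0.4, 7.3]
opening: 0.0333
grip_force: 31.7
```

>>> {"name": "apply_moves", "arguments": {
  "plan": [
    [0.055,0,0,0,0],
    [0.055,0,0,0,0],
    [0.055,0,0,0,0],
    [0.055,0,0,-0.02,0],
    [0.055,0,0,-0.06,0],
    [0.055,0,0,-0.1,0],
    [0.055,0.03,-0.05,-0.1,0],
    [0.055,0.03,-0.05,-0.1,0],
    [0.055,0.03,-0.05,-0.1,0],
    [0.055,0.03,-0.05,-0.1,0]
  ]
}}

```text
t: 43.17
tool_pos: [0.5931, 0.032, 0.3864]
tool_rot: [0.676, 3.068, 0.001]
contact_force: [-0.2, -0.4, -0.2]
opening: 0.0548
grip_force: 0.0
```

```bash
python3 - <<'E'
from h import *
d,P=cam('wrist');w=cloud(d,P);cv2.imwrite('pics/w6.png',d['img'])
for n,a in dict(spray=(.64,.065,.13,.145,.03),sealer=(.567,.011,.11,.125,.03),pig=(.613,-.0685,.118,.132,.03),wax=(.514,-.054,.024,.04,.03)).items():
    print(n,circ(w,*a))
to(.567,.009,.106)
E
```

```text
spray (array([0.63786161, 0.06430804]), 0.01705370470881462, array([0.63518571, 0.0646964 ]), np.float64(0.13531849828036926), np.int64(1976))
sealer (array([0.56614959, 0.00883952]), 0.016565266996622086, array([0.5652407 , 0.00933845]), np.float64(0.1154380751336133), np.int64(1941))
pig (array([ 0.61522573, -0.06849124]), 0.01951689086854458, array([ 0.60941305, -0.06967148]), np.float64(0.12339189087703469), np.int64(1567))
wax (array([ 0.51483965, -0.05393603]), 0.018222779035568237, array([ 0.51463662, -0.05309648]), np.float64(0.028541406049371172), np.int64(1513))
TO  [ 0.0142 -0.0323  0.1255] | at [0.5935 0.0323 0.3862] open 0.0549 F [-0.3 -0.1  0. ] t 43.2
```

View pics/w6.png

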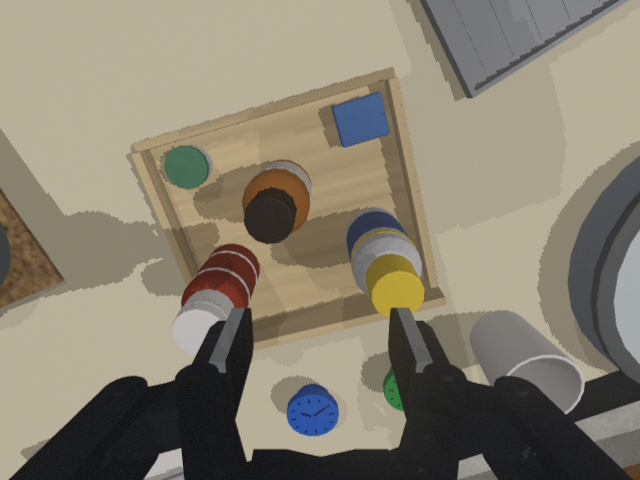

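All three stand upright within about 3.5 mm of where they started (caps at (270,215), (396,285) and (203,322)). The tin and block are unmoved and the clock is home, so I'm handing in.

```bash
python3 -c "
from h import *
print(ctrl.finish_job())"
```

```text
the job is handed in; nothing more can be done
None
```

The job is handed in: the clock insert is snapped fully home and flat on the stone, the three containers stand upright within about 3.5 mm of their original spots, and the wax tin and sanding block look undisturbed.

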